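Jog the tube carriage to the right and let it come home

ROBOT

A 7-joint arm with a two-finger parallel gripper is mounted at the origin on a cart in front of the work surface, level with it; the furniture and walls round the work are solid. World frame = base frame: x ahead of the robot, y to its left, z up, the work surface at z = 0. Lengths are in mm, angles in rad, forces in N, time in s.
With the tool pointing down it reaches from about 350 to 900 mm from the base axis. Payload 8.1 kg.
Tool frame: the origin (TCP) lies between the finger pads; the fingertips stand 17 mm ahead of it and the grasp point (between the pads) lies 2 mm behind it; z points along the fingers, y is the line along which they close (so a half turn about z gives the same grasp; the last joint's range is limited). The gripper opens to 85 mm and grips with 20 to 120 N. Pads are 22 mm wide; open, the fingers measure 114 mm over their backs; the gripper's body (76 mm by 85 mm) begins 54 mm behind the grasp point. The pads swing forward as they close: fully open they stand 13 mm farther back than shut.
Start: joints at [1.028, 0.434, 0.025, 1.573, -0.012, 1.134, -0.075], TCP at [266.079, -565.548, 209.223] pointing down, gripper open.
Joint ranges: [-2.62, 2.62], [-0.44, 2.09], [-1.27, 1.32], [0.08, 2.57], [-1.32, 4.46], [0.12, 2], [-2.74, 2.74]. Speed limits (rad/s): [2.22, 2.22, 3.01, 3.01, 3.14, 3.14, 3.14].

INTERFACE

Orientations are given as a 3x3 rotation matrix whose columns are the frame's x, y, z axes.
In Python, from station import get_state, grab_frame, get_calibration, finish_job, spot_in, regions_of, tip_of gives the robot as it stands.
- The arm moves only by the tool arm_command, never from a script. Its argument "plan" is a list of rows, each a list of 5 numbers: the shift along the world's x, y, z in cm, then the turn about the world's z in degrees, then the finger opening in cm, from 0 to 8.54. A call has exactly 5 rows; each row is the pose to reach, as a shift and turn from the pose commanded when the call began; what a row does not reach only later rows make up. A row lasts 1/10 s, in which the tool goes at most 50 mm and 8.59 degrees, less where a joint would pass 70% of its speed; a pose out of reach is approached as far as the arm can. A call with a gripper value outside its range is refused whole. The fingers move at their own pace and stop on an object; "newtons" is the grip in N (left out, the last holds). Time passes only in rows, so rows that repeat a pose let the fingers close, or fill a call up. It gives the time, the measured TCP pose, the force, the opening and the grip force at its end, in the units of the state.
- get_state(): the state, without advancing time (a new reading comes with each control period).
- grab_frame(name): name is "scene" or "top" or "wrist"; returns the picture (420x560x3 uint8, red, green, blue); there is no depth.
- get_calibration(name): a dict with "intrinsics" (3x3 intrinsics, pixels), "rvec" (rotation vector, rad) and "tvec" (3), from world to camera coordinates, as OpenCV has them; the wrist camera has in their place "mount" (4x4, takes a point from camera to tool coordinates, whose origin is the TCP and whose axes are the flange's). Camera axes: x right, y down, z forward; pixel columns grow to the right and rows downward; lengths in mm; the calibration is good to about 2 mm. The wrist camera is an equidistant fisheye: a pixel r from the principal point sees the ray r / f radians off the axis. A picture is of the moment at which its call begins: read the wrist's pose just before it. get_calibration takes no time and is no camera call.
- finish_job(): hands the job in; it is judged then, once.
Trained networks look in the newest picture that a camera, given by its name, has taken for a name from the list of things; names that differ only in an ending like _2 or _b are one class to them, and where a whole thing is asked for, a point or a joint stands for the part that bears it (a point fixed in the world has none). Each returns a list of dicts, best first, with "confidence" (0 to 1); they miss things now and then, are a little off and sometimes report something else, mostly with a low value. They report only what shows in the picture. A call takes as long as a camera call.
- spot_in(label, camera): "xy" ([column, row] in pixels, amid what is visible of it).
- regions_of(label, camera): "pixels" (420x560 bool, what is visible of it) and "xy" ([column, row] in pixels, amid what is visible of it).
- tip_of(label, camera): "xy" ([column, row] in pixels: a listed point, or the origin of a listed thing).
The state is a dict: "clock": time; "joint_positions": joint angles; "joint_vel": joint speeds; "joint_efforts": joint torques, N m; "tcp_pos": TCP position; "tcp_rot": TCP orientation; "contact_force": force on the tool from outside, world axes, zero at the start; "wrist_torque": the same for the moment, N m; "width": finger opening in mm; "gripper_force": force on a finger pad.
Only numpy, scipy, OpenCV 4.12 (cv2) and the standard library are available. Lean on these libraries where they do the work, as an engineer would, in place of code of your own. Each camera call takes 0.05 s, during which the arm holds its last target. There are 200 camera calls.

TASK

Drive the tube carriage to the right-hand end of its rail with the tall ball-topped jog stick: tilt that stick straight over toward the raised bar on its own box, all the way or nearly to its stop, and hold it there for about three seconds. Then let go of the stick so that it and the carriage spring back to the middle. Do not touch the box with the short flat-topped stick, nor the rail and its carriage.

Things in the scene. Friction and masses are not known exactly. Their poses are not given: they have to be found in the camera images.
- tall_box: The jog box with the tall stick: a grey box fixed to the worktop, 110 (x) x 90 (y) x 40 mm high, with a black top plate and a tall stick in the middle. Origin at the centre of its underside; z up; -y points to its right-hand side, where an aluminium raised bar (44 mm long, 5 mm wide) lies along the edge of the top plate; +x points to its back, where a short cable gland is. Turned by up to about 35 degrees. The stick pivots 45 mm above the origin.
- tall_ball (a point): Centre of the white ball on the tall stick: ball 30 mm in diameter, 80 mm above the stick's pivot, so 125 mm above the worktop when centred. It swings about the pivot, and is about 33 mm to the side and 7 mm lower at full tilt. The shaft below it is 9 mm thick and has a 16 mm collar just below the ball; a rubber bellows surrounds its foot. Its orientation is that of the stick.
- jog_right (a joint): Tilt of the tall stick toward the raised bar (the box's right, -y), in rad: 0 centred, positive toward the bar, stops at +0.42 and -0.42. Spring-centred: about 0.8 N m per rad, 4 N sideways at the ball at full tilt.
- jog_away (a joint): Tilt of the tall stick toward the back of its box (+x), in rad, at right angles to jog_right: 0 centred, stops at +0.42 and -0.42, same spring.
- short_box: The other jog box, of the same shape, size and frame, with a short stick that ends in a flat white 34 mm cap 79 mm above the worktop. Not to be touched. Origin at the centre of its underside.
- stage_rail: The motorised rail behind the boxes: an aluminium base 60 (x) x 300 (y) mm with two steel guide rods, a grey motor at its left end (reaching 198 mm left of the origin) and a carriage in the middle that holds two capped tubes, 162 mm high in all. Fixed; not to be touched. Origin at the centre of its underside; right is -y.
- carriage (a joint): Position of the tube carriage along its rail in m: 0 in the middle, positive to the right (-y). It follows jog_right at 0.19 m per rad, so 0.08 at full tilt.

How it is judged:
By the outcome, as a careful person would: the job done as asked, in the order asked, and still so for the second after the job is handed in, with the robot touching nothing.
It also fails if it takes over 40 s, if anything falls off the work surface, if the arm or the gripper's body presses on something with over 40 N, if the wrist force passes 120 N, or if a joint passes its speed limit or range.

## Working session

There is one attempt and no reset: what is moved stays moved. The work goes in short steps, Python scripts to look and compute and a tool call to move; the robot and the scene stay as the last step left them, time stands still between calls to the robot, and variables do not carry over. Pictures are saved under pics/ and viewed, at most 10 in all, crops included, and the job is handed in when it is done.

Besides the shell and the picture viewer there is one more tool, called after ">>>" as name(argument=value, ...), one argument or row to a line, values as JSON. arm_command: Moves the arm, as the interface text tells. Its arguments: {"type":"object","properties":{"plan":{"type":"array","items":{"type":"array","items":{"type":"number"}}},"newtons":{"type":"number"}},"required":["plan"]}

```bash
mkdir -p pics
cat > h.py <<'E'
import numpy as np,cv2
from station import *
def cam(n):
    c=get_calibration(n);K=np.array(c["intrinsics"],float);R=cv2.Rodrigues(np.array(c["rvec"],float))[0];t=np.array(c["tvec"],float).ravel()
    return K,R,t
def ray(n,xy):
    K,R,t=cam(n);d=R.T@np.linalg.inv(K)@np.array([xy[0],xy[1],1.]);return -R.T@t,d/np.linalg.norm(d)
def atz(n,xy,z):
    o,d=ray(n,xy);return o+d*(z-o[2])/d[2]
def tri(a,b):
    A=np.zeros((3,3));v=np.zeros(3);L=[ray(*a),ray(*b)]
    for o,d in L:
        P=np.eye(3)-np.outer(d,d);A+=P;v+=P@o
    p=np.linalg.solve(A,v);return p,[np.linalg.norm((np.eye(3)-np.outer(d,d))@(p-o)) for o,d in L]
E
python3 - <<'E'
from h import *
np.set_printoptions(precision=1,suppress=True)
Z=dict(tall_ball=125,tall_box=0,short_box=0,stage_rail=0)
for n in("scene","top"):
    f=grab_frame(n);cv2.imwrite(f"pics/{n}0.png",f[:,:,::-1])
    for l in Z:
        for r in tip_of(l,n)[:2]: print(n,l,r["xy"],r["confidence"],atz(n,r["xy"],Z[l]))
a=[tip_of("tall_ball",n)[0]["xy"] for n in("scene","top")]
print(tri(("scene",a[0]),("top",a[1])))
s=get_state();print(s["clock"],s["tcp_pos"],s["tcp_rot"],s["width"])
E
```

```text
scene tall_ball [249.8, 280.4] 0.81 [463.1 123.  125. ]
scene tall_box [247.9, 317.0] 0.65 [474.  126.1   0. ]
scene tall_box [351.7, 271.0] 0.18 [ 462.  -101.8    0. ]
scene short_box [352.4, 269.0] 0.57 [ 465.3 -105.9    0. ]
scene stage_rail [230.0, 208.2] 0.86 [739.9  28.5  -0. ]
top tall_ball [195.1, 268.5] 0.6 [464.  121.6 125. ]
top short_box [330.7, 258.4] 0.93 [ 472.3 -108.1    0. ]
top stage_rail [256.1, 115.8] 0.74 [737.2  28.2   0. ]
(array([464.1, 122.2, 123.2]), [np.float64(0.328189831568213), np.float64(0.3281898315682429)])
0.6 [ 266.1 -565.5  209.2] [[ 0.9  0.4 -0. ]
 [ 0.4 -0.9 -0. ]
 [-0.   0.  -1. ]] 85.50083492816746
```

View pics/top0.png

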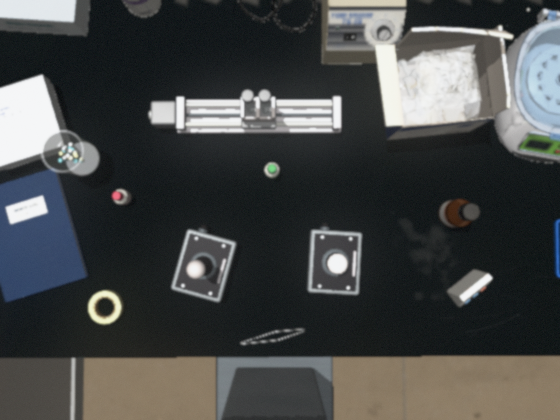

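View pics/scene0.png

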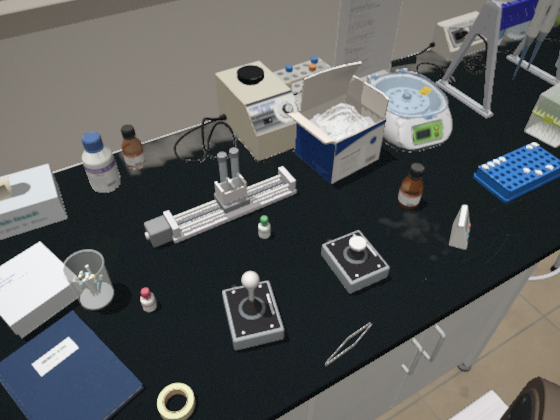

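The top view shows the tall box at about (204,265), with its ball at (196,268) and its bar on the right at (222,272). The short box is at (335,262). Next I need the yaw of the tall box.

Run:
```python
from h import *
np.set_printoptions(precision=2,suppress=True)
f=grab_frame("top")
H=np.array
# rectify z=42 plane, 0.5mm/px : u=(220-y)*3,v=(570-x)*3
K,R,t=cam("top")
def proj(p): q=K@(R@H(p,float)+t);return q[:2]/q[2]
src=H([proj((x,y,41)) for x,y in[(570,220),(570,20),(370,20),(370,220)]],np.float32)
M=cv2.getPerspectiveTransform(src,H([[0,0],[600,0],[600,600],[0,600]],np.float32))
im=cv2.warpPerspective(f,M,(600,600),flags=cv2.INTER_CUBIC);cv2.imwrite("pics/rect.png",im[:,:,::-1])
for n in("top","scene"):
  if n=="scene":grab_frame(n)
  for l in("tall_box","tall_ball"):
    for r in regions_of(l,n)[:2]:
        m=r["pixels"].astype(np.uint8);print(n,l,r["confidence"],r["xy"],m.sum())
        if n=="top":
            m=cv2.warpPerspective(m*255,M,(600,600));P=cv2.findNonZero((m>127).astype(np.uint8))
            if P is not None:
                (c,s,a)=cv2.minAreaRect(P);print("center",570-c[1]/3,220-c[0]/3,H(s)/3,a)
```

```text
top tall_box 0.9 [203.6, 261.7] 3306
center 470.29773966471356 116.50693766276042 [ 93.32 124.19] 15.603947639465332
top tall_ball 0.61 [197.9, 267.1] 481
center 462.3333333333333 125.66666666666667 [40.   47.33] 90.0
scene tall_box 0.88 [249.9, 313.7] 3380
scene tall_box 0.72 [228.2, 186.8] 1417
scene tall_ball 0.61 [252.5, 294.9] 581
```

View pics/rect.png

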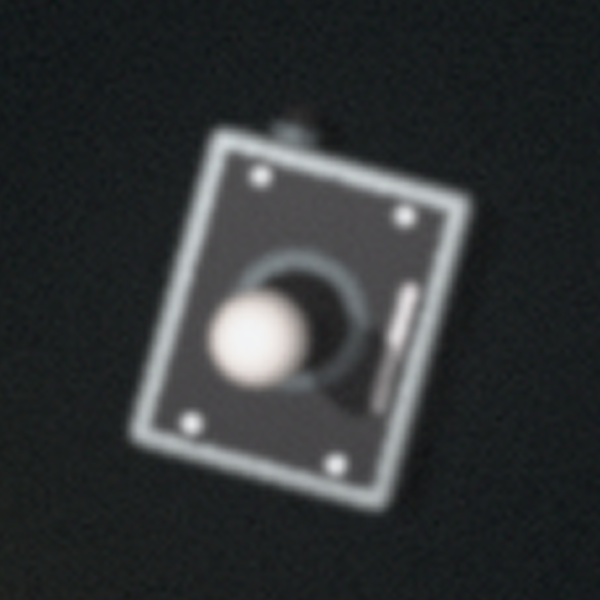

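The box centre is about (464,120), yaw is −15.6°, and the bar direction in world axes is (−0.27,−0.96). I'll grip the ball with the fingers closing along the box's x axis.

>>> arm_command(
  plan=[
    [1.2, 4.2, 1, 4, 8.5],
    [2.5, 8.5, 2, 8, 8.5],
    [3.8, 13, 2, 12, 8.5],
    [5, 17.5, 2, 16, 8.5],
    [6.5, 22, 2, 20, 8.5],
  ],
)

```text
clock: 1.4
tcp_pos: [331.1, -343.9, 229.5]
tcp_rot: [[0.703, 0.711, 0.0], [0.711, -0.703, -0.001], [-0.0, 0.001, -1.0]]
contact_force: [0.9, -0.5, -0.1]
width: 84.9
gripper_force: 0.0
```

>>> arm_command(
  plan=[
    [1.2, 4.4, 0, 4, 8.5],
    [2.5, 8.8, 0, 8, 8.5],
    [3.8, 13.2, 0, 12, 8.5],
    [5, 17.6, 0, 16, 8.5],
    [6.5, 22, 0, 20, 8.5],
  ],
)

```text
clock: 1.9
tcp_pos: [396.1, -123.9, 229.6]
tcp_rot: [[0.417, 0.909, 0.001], [0.909, -0.417, -0.001], [-0.0, 0.001, -1.0]]
contact_force: [0.7, -0.9, 1.5]
width: 84.9
gripper_force: 0.0
```

Run:
```python
from h import *
s=get_state();r=np.array(s["tcp_rot"]);print(s["clock"],s["tcp_pos"],np.degrees(np.arctan2(r[1,1],r[0,1])),s["joint_positions"])
```

```text
1.9 [ 396.08190725 -123.91925924  229.60456036] -24.67017183547052 [ 0.52795026  0.09692725 -0.3797582   1.99154189  0.04182208  1.05949601
 -0.30120852]
```

>>> arm_command(
  plan=[
    [1.2, 4.5, 0, 3, 8.5],
    [2.6, 9.2, 0, 6, 8.5],
    [4, 14, 0, 9, 8.5],
    [5.4, 19, 0, 9, 8.5],
    [6.8, 23.5, 0, 9, 8.5],
  ],
)

```text
clock: 2.4
tcp_pos: [464.4, 111.4, 229.6]
tcp_rot: [[0.273, 0.962, 0.001], [0.962, -0.273, -0.0], [0.0, 0.001, -1.0]]
contact_force: [0.7, -0.0, 0.2]
width: 85.0
gripper_force: 0.0
```

Run:
```python
from h import *
np.set_printoptions(precision=3,suppress=True)
s=get_state();f=grab_frame("wrist");cv2.imwrite("pics/w1.png",f[:,:,::-1])
r=np.array(s["tcp_rot"]);p=np.array(s["tcp_pos"]);print(s["clock"],p,np.degrees(np.arctan2(r[1,1],r[0,1])))
c=get_calibration("wrist");K=np.array(c["intrinsics"]);M=np.array(c["mount"])
for l,z in(("tall_ball",125),("tall_box",0)):
  for q in tip_of(l,"wrist")[:1]:
    x=(q["xy"][0]-K[0,2])/K[0,0];y=(q["xy"][1]-K[1,2])/K[1,1];th=np.hypot(x,y)
    d=np.array([np.sin(th)*x/th,np.sin(th)*y/th,np.cos(th)]);d=r@M[:3,:3]@d;o=p+r@M[:3,3]
    print(l,q["xy"],q["confidence"],o+d*(z-o[2])/d[2])
```

```text
2.4 [464.355 111.428 229.588] -15.82230124958513
tall_ball [274.8, 193.8] 0.84 [462.875 119.525 125.   ]
tall_box [276.6, 167.1] 0.57 [463.234 118.268   0.   ]
```

View pics/w1.png

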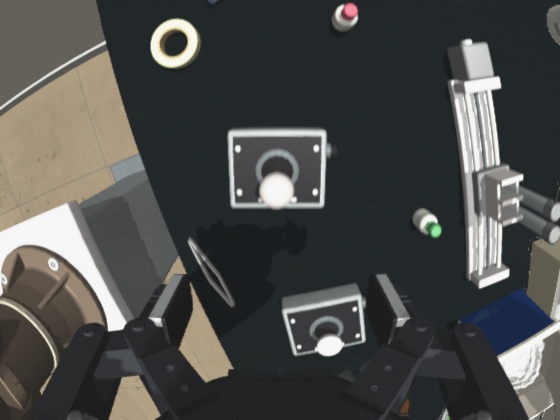

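The wrist view shows the box square to the gripper and the ball at (275,190), which puts it at about (463,119.5). I'll descend over it and close gently.

>>> arm_command(
  plan=[
    [-0.1, 0.8, -2, 0, 8.5],
    [-0.1, 0.8, -5, 0, 8.5],
    [-0.1, 0.8, -8, 0, 8.5],
    [-0.1, 0.8, -10.7, 0, 8.5],
    [-0.1, 0.8, -10.7, 0, 8.5],
  ],
  newtons=25,
)

```text
clock: 3.05
tcp_pos: [460.8, 115.1, 119.5]
tcp_rot: [[0.274, 0.962, -0.006], [0.962, -0.274, -0.002], [-0.004, -0.005, -1.0]]
contact_force: [0.0, -0.4, -0.8]
width: 85.2
gripper_force: 0.0
```

>>> arm_command(
  plan=[
    [0, 0, 0, 0, 2],
    [0, 0, 0, 0, 2],
    [0, 0, 0, 0, 2],
    [0, 0, 0, 0, 2],
    [0, 0, 0, 0, 2],
  ],
  newtons=25,
)

```text
clock: 3.55
tcp_pos: [463.4, 117.5, 122.8]
tcp_rot: [[0.272, 0.962, 0.001], [0.962, -0.272, 0.0], [0.0, 0.001, -1.0]]
contact_force: [0.1, 0.5, 0.6]
width: 19.7
gripper_force: 0.0
```

It closed to 20 mm with no grip force, so something is off. I'll look before doing anything else.

Run:
```python
from h import *
np.set_printoptions(precision=3,suppress=True)
s=get_state();a=grab_frame("wrist");b=grab_frame("scene")
print(tip_of("tall_ball","scene")[:1],s["tcp_pos"],s["width"],s["gripper_force"])
b=cv2.resize(b[220:350,170:330],None,fx=3.2,fy=3.2)[:416]
a=a[:,140:420]
cv2.imwrite("pics/w2.png",np.hstack([a[:416],b])[:,:,::-1])
```

```text
[{'xy': [249.8, 278.2], 'confidence': 0.94}] [463.405 117.469 122.803] 19.66803216486505 0.0
```

View pics/w2.png

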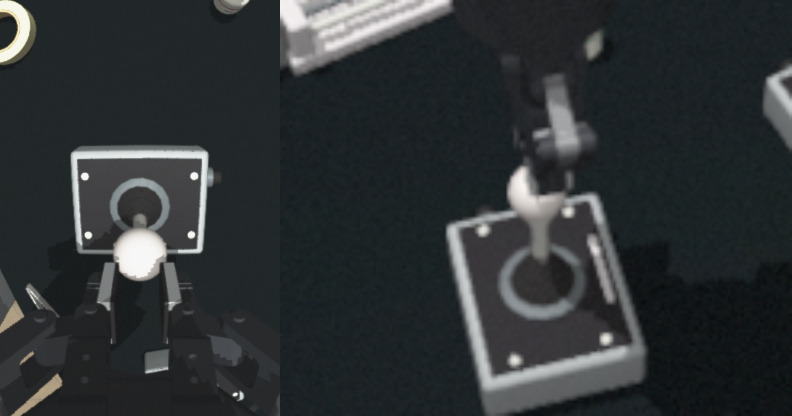

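Run:
```python
from h import *
np.set_printoptions(precision=1,suppress=True)
s=get_state();r=np.array(s["tcp_rot"]);p=np.array(s["tcp_pos"])
K,R,t=cam("scene")
c=get_calibration("wrist");Kw=np.array(c["intrinsics"]);M=np.array(c["mount"]);print(M)
def ps(q): v=K@(R@q+t);return v[:2]/v[2]
def pw(q):
    v=np.linalg.inv(M)@np.append(r.T@(q-p),1);th=np.arctan2(np.hypot(v[0],v[1]),v[2]);u=v[:2]/np.hypot(v[0],v[1])*th
    return Kw[:2,:2]@u+Kw[:2,2]
for n,q in(("tcp",p),("tip",p+r@[0,0,17]),("ball",np.array([463.3,120,125])),("ball+15y",np.array([459,135,125])),("box",np.array([463.7,119.3,40]))):print(n,q,ps(q),pw(q))
o,d=ray("scene",[249.8,278.2]);print("scene",o+d*(125-o[2])/d[2],d)
grab_frame("top")
for cc in("top","wrist","scene"):
    if cc!="top":grab_frame(cc)
    q=regions_of("tall_ball",cc)[:1]+tip_of("tall_ball",cc)[:1];print(cc,[(x["xy"],x["confidence"]) for x in q])
    if cc=="top" and q:print(atz("top",q[-1]["xy"],125))
```

```text
[[   0.    -0.9   -0.3   84.3]
 [   1.     0.    -0.     0.1]
 [   0.    -0.3    0.9 -166.2]
 [   0.     0.     0.     1. ]]
tcp [463.2 117.5 122.4] [252.8 279.9] [279.  256.4]
tip [463.2 117.5 105.4] [253.1 285.9] [279. 244.]
ball [463.3 120.  125. ] [251.4 279.6] [278.  254.6]
ball+15y [459 135 125] [244.5 285.3] [262.9 232.8]
box [463.7 119.3  40. ] [253.2 307.6] [279.1 207.8]
scene [467.  120.9 125. ] [ 0.5 -0.3 -0.8]
top [([209.3, 263.0], 0.57), ([195.3, 271.8], 0.67)]
[458.8 121.3 125. ]
wrist [([281.8, 240.7], 0.86), ([279.7, 252.6], 0.96)]
scene [([249.2, 299.6], 0.91), ([249.9, 279.3], 0.73)]
```

Run:
```python
from h import *
s=get_state();a=grab_frame("wrist");b=grab_frame("scene");c=grab_frame("top")
print(s["clock"],s["tcp_pos"],s["width"],s["gripper_force"])
z=lambda i:cv2.resize(i,(400,400),interpolation=cv2.INTER_CUBIC)
cv2.imwrite("pics/w3.png",np.hstack([z(a[200:340,210:350]),z(b[225:325,200:300])])[:,:,::-1])
```

```text
4.15 [463.05566376 117.46831611 122.19409182] 20.010903851276755 0.0
```

View pics/w3.png

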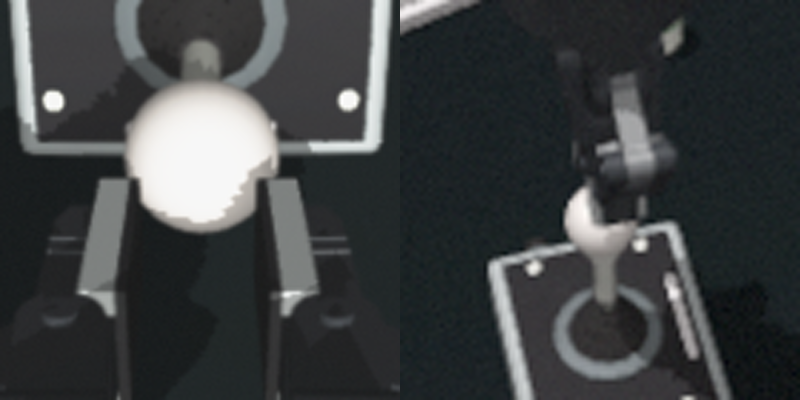

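The wrist and scene views show the ball on the gripper axis, at wrist pixel (280,253). The finger ends, near row 262, seem to be still above the ball, about 45 mm short of the stated tip position. I'll open the fingers, descend another 28 mm (which clears on either reading), and look again.

>>> arm_command(
  plan=[
    [0, 0.2, 0, 0, 7],
    [0, 0.2, 0, 0, 7],
    [0, 0.2, 0, 0, 7],
    [0, 0.2, 0, 0, 7],
    [0, 0.2, 0, 0, 7],
  ],
)

```text
clock: 4.8
tcp_pos: [463.1, 119.4, 122.2]
tcp_rot: [[0.272, 0.962, 0.0], [0.962, -0.272, -0.0], [-0.0, 0.0, -1.0]]
contact_force: [0.4, -0.6, 0.1]
width: 70.1
gripper_force: 0.0
```

>>> arm_command(
  plan=[
    [0, 0, -0.7, 0, 7],
    [0, 0, -1.4, 0, 7],
    [0, 0, -2.1, 0, 7],
    [0, 0, -2.8, 0, 7],
    [0, 0, -2.8, 0, 7],
  ],
)

```text
clock: 5.3
tcp_pos: [462.3, 119.2, 93.0]
tcp_rot: [[0.272, 0.962, -0.002], [0.962, -0.272, -0.001], [-0.001, -0.002, -1.0]]
contact_force: [-0.3, -0.3, 0.2]
width: 70.0
gripper_force: 0.0
```

Run:
```python
from h import *
s=get_state();a=grab_frame("wrist");b=grab_frame("scene")
print(s["clock"],s["tcp_pos"],s["width"],s["contact_force"])
z=lambda i:cv2.resize(i,(400,400),interpolation=cv2.INTER_CUBIC)
cv2.imwrite("pics/w4.png",np.hstack([z(a[170:370,180:380]),z(b[225:325,200:300])])[:,:,::-1])
```

```text
5.3 [462.29703115 119.17283616  93.01664243] 70.03731041203368 [-0.33057631 -0.29984305  0.21265553]
```

View pics/w4.png

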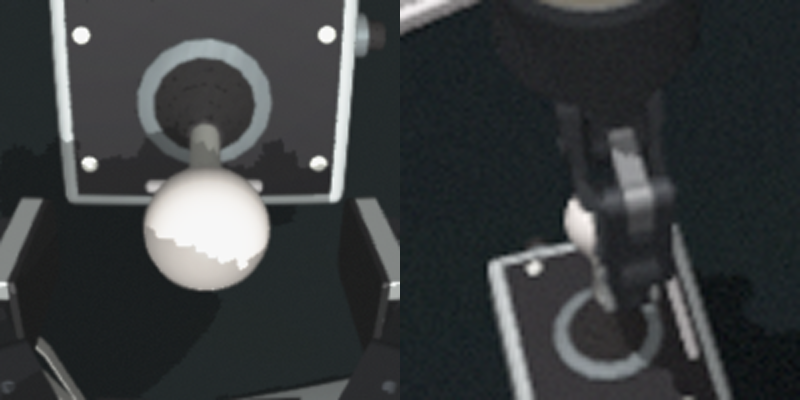

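>>> arm_command(
  plan=[
    [0, 0, 0, 0, 2],
    [0, 0, 0, 0, 2],
    [0, 0, 0, 0, 2],
    [0, 0, 0, 0, 2],
    [0, 0, 0, 0, 2],
  ],
  newtons=20,
)

```text
clock: 5.9
tcp_pos: [463.4, 119.6, 94.6]
tcp_rot: [[0.272, 0.962, 0.001], [0.962, -0.272, 0.0], [0.0, 0.001, -1.0]]
contact_force: [-0.7, -0.5, 4.3]
width: 28.0
gripper_force: 19.6
```

Run:
```python
from h import *
s=get_state();a=grab_frame("wrist");b=grab_frame("scene")
print(s["clock"],s["tcp_pos"],s["width"],s["contact_force"],s["gripper_force"])
print(tip_of("tall_ball","wrist")[:1])
z=lambda i:cv2.resize(i,(400,400),interpolation=cv2.INTER_CUBIC)
cv2.imwrite("pics/w5.png",np.hstack([z(a[170:370,180:380]),z(b[225:325,200:300])])[:,:,::-1])
```

```text
5.9 [463.4234044  119.58815615  94.58217904] 28.040298691964406 [-0.66729778 -0.47581928  4.3310838 ] 19.62070494890213
[{'xy': [537.7, 217.4], 'confidence': 0.73}]
```

View pics/w5.png

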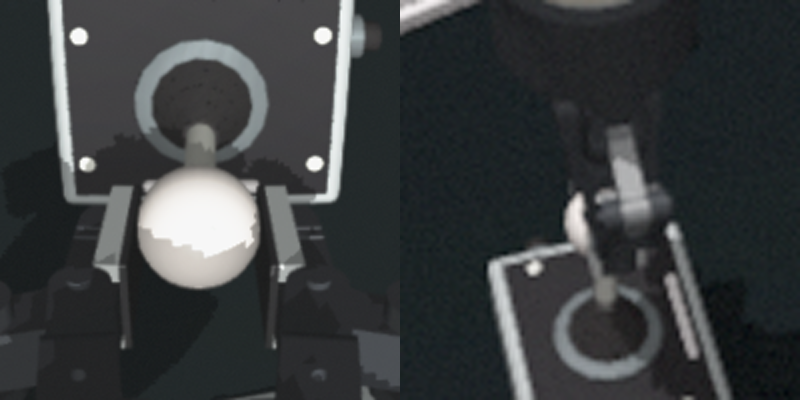

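It holds the ball at 28 mm with the tool being pushed up, so the pads are above the ball's equator. The reported TCP therefore sits about 50 mm lower than the real fingers. I'll open, go 20 mm deeper and regrip.

>>> arm_command(
  plan=[
    [0, 0, 0, 0, 5],
    [0, 0, 0, 0, 5],
    [0, 0, -0.6, 0, 5],
    [0, 0, -1.3, 0, 5],
    [0, 0, -2, 0, 5],
  ],
)

```text
clock: 6.55
tcp_pos: [462.8, 119.3, 73.3]
tcp_rot: [[0.272, 0.962, -0.001], [0.962, -0.272, -0.0], [-0.0, -0.0, -1.0]]
contact_force: [-0.1, -0.4, 1.0]
width: 49.9
gripper_force: 0.0
```

>>> arm_command(
  plan=[
    [0, 0, 0, 0, 5],
    [0, 0, 0, 0, 2],
    [0, 0, 0, 0, 2],
    [0, 0, 0, 0, 2],
    [0, 0, 0, 0, 2],
  ],
  newtons=25,
)

```text
clock: 7.05
tcp_pos: [463.1, 119.4, 74.3]
tcp_rot: [[0.272, 0.962, 0.0], [0.962, -0.272, -0.0], [0.0, 0.0, -1.0]]
contact_force: [0.2, -0.5, -1.6]
width: 28.4
gripper_force: 24.8
```

>>> arm_command(
  plan=[
    [-0.16, -0.6, 0, 0, 2],
    [-0.34, -1.2, -0.1, 0, 2],
    [-0.5, -1.8, -0.2, 0, 2],
    [-0.68, -2.4, -0.4, 0, 2],
    [-0.86, -3.0, -0.65, 0, 2],
  ],
)

```text
clock: 7.55
tcp_pos: [455.2, 89.4, 68.1]
tcp_rot: [[0.272, 0.962, 0.002], [0.962, -0.272, 0.001], [0.001, 0.002, -1.0]]
contact_force: [1.4, 3.7, 3.2]
width: 28.3
gripper_force: 25.8
```

Run:
```python
from h import *
np.set_printoptions(precision=2,suppress=True)
s=get_state();a=grab_frame("wrist");b=grab_frame("scene");c=grab_frame("top")
print(s["clock"],s["tcp_pos"],s["width"],s["contact_force"],s["gripper_force"])
L=[tip_of("tall_ball",n)[:1] for n in("scene","top")];print(L,atz("scene",L[0][0]["xy"],118) if L[0] else 0)
z=lambda i:cv2.resize(i,(400,400),interpolation=cv2.INTER_CUBIC)
cv2.imwrite("pics/w6.png",np.hstack([z(a[130:370,160:400]),z(b[140:320,150:330])])[:,:,::-1])
```

```text
7.55 [455.15  89.37  68.12] 28.311283607182748 [1.38 3.67 3.22] 25.813908576965332
[[{'xy': [267.0, 277.2], 'confidence': 0.94}], []] [458.92  92.97 118.  ]
```

View pics/w6.png

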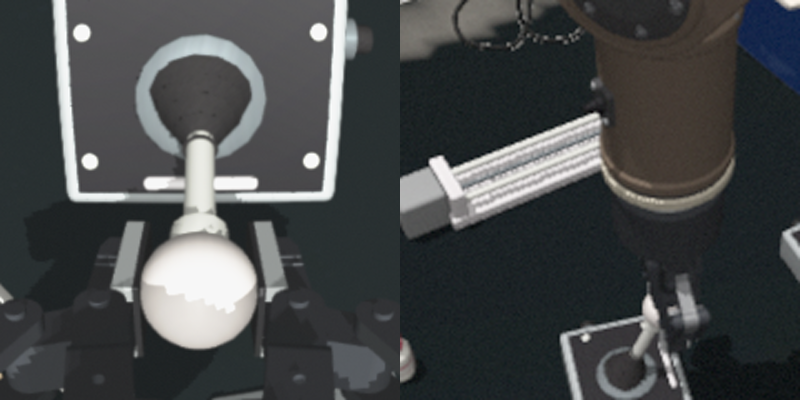

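The stick leans straight toward the bar and holds at about 0.40 rad with 3.9 N. I'll add 1.5 mm and hold for a little over three seconds.

>>> arm_command(
  plan=[
    [-0.04, -0.15, -0.05, 0, 2],
    [-0.04, -0.15, -0.05, 0, 2],
    [-0.04, -0.15, -0.05, 0, 2],
    [-0.04, -0.15, -0.05, 0, 2],
    [-0.04, -0.15, -0.05, 0, 2],
  ],
)

```text
clock: 8.3
tcp_pos: [454.6, 88.3, 67.6]
tcp_rot: [[0.272, 0.962, 0.001], [0.962, -0.272, 0.0], [0.0, 0.001, -1.0]]
contact_force: [1.0, 2.7, 6.5]
width: 28.6
gripper_force: 25.9
```

>>> arm_command(
  plan=[
    [0, 0, 0, 0, 2],
    [0, 0, 0, 0, 2],
    [0, 0, 0, 0, 2],
    [0, 0, 0, 0, 2],
    [0, 0, 0, 0, 2],
  ],
)

```text
clock: 8.8
tcp_pos: [454.6, 88.2, 67.5]
tcp_rot: [[0.272, 0.962, 0.001], [0.962, -0.272, 0.0], [0.0, 0.001, -1.0]]
contact_force: [1.9, 2.7, 6.5]
width: 28.4
gripper_force: 25.9
```

>>> arm_command(
  plan=[
    [0, 0, 0, 0, 2],
    [0, 0, 0, 0, 2],
    [0, 0, 0, 0, 2],
    [0, 0, 0, 0, 2],
    [0, 0, 0, 0, 2],
  ],
)

```text
clock: 9.3
tcp_pos: [454.6, 88.3, 67.5]
tcp_rot: [[0.272, 0.962, 0.001], [0.962, -0.272, 0.0], [0.0, 0.001, -1.0]]
contact_force: [2.1, 3.0, 6.1]
width: 28.6
gripper_force: 25.9
```

>>> arm_command(
  plan=[
    [0, 0, 0, 0, 2],
    [0, 0, 0, 0, 2],
    [0, 0, 0, 0, 2],
    [0, 0, 0, 0, 2],
    [0, 0, 0, 0, 2],
  ],
)

```text
clock: 9.8
tcp_pos: [454.6, 88.2, 67.5]
tcp_rot: [[0.272, 0.962, 0.001], [0.962, -0.272, 0.0], [0.0, 0.001, -1.0]]
contact_force: [2.2, 3.3, 5.1]
width: 28.6
gripper_force: 25.9
```

>>> arm_command(
  plan=[
    [0, 0, 0, 0, 2],
    [0, 0, 0, 0, 2],
    [0, 0, 0, 0, 2],
    [0, 0, 0, 0, 2],
    [0, 0, 0, 0, 2],
  ],
)

```text
clock: 10.3
tcp_pos: [454.6, 88.3, 67.5]
tcp_rot: [[0.272, 0.962, 0.001], [0.962, -0.272, 0.0], [0.0, 0.001, -1.0]]
contact_force: [1.5, 2.6, 5.9]
width: 28.6
gripper_force: 25.9
```

>>> arm_command(
  plan=[
    [0, 0, 0, 0, 2],
    [0, 0, 0, 0, 2],
    [0, 0, 0, 0, 2],
    [0, 0, 0, 0, 2],
    [0, 0, 0, 0, 2],
  ],
)

```text
clock: 10.8
tcp_pos: [454.6, 88.3, 67.5]
tcp_rot: [[0.272, 0.962, 0.001], [0.962, -0.272, 0.0], [0.0, 0.001, -1.0]]
contact_force: [1.9, 2.0, 6.2]
width: 28.1
gripper_force: 25.9
```

Run:
```python
from h import *
np.set_printoptions(precision=2,suppress=True)
s=get_state();grab_frame("scene")
print(s["clock"],s["tcp_pos"],s["width"],s["contact_force"],s["gripper_force"])
L=tip_of("tall_ball","scene")[:1];print(L,atz("scene",L[0]["xy"],118) if L else 0)
```

```text
10.8 [454.6   88.26  67.54] 28.06335199589584 [1.9  1.99 6.17] 25.927057564258575
[{'xy': [268.0, 277.2], 'confidence': 0.92}] [458.08  91.53 118.  ]
```

The stick was held for 3.3 s at about 0.41 rad. Now I release it and retreat straight up.

>>> arm_command(
  plan=[
    [0, 0, 0, 0, 8.5],
    [0, 0, 0, 0, 8.5],
    [0, 0, 0, 0, 8.5],
    [0, 0, 0, 0, 8.5],
    [0, 0, 0, 0, 8.5],
  ],
)

```text
clock: 11.4
tcp_pos: [453.9, 87.8, 67.1]
tcp_rot: [[0.272, 0.962, -0.0], [0.962, -0.272, -0.0], [-0.0, -0.0, -1.0]]
contact_force: [-0.1, 0.7, 0.2]
width: 84.9
gripper_force: 0.0
```

>>> arm_command(
  plan=[
    [0, 0, 2, 0, 8.5],
    [0, 0, 5, 0, 8.5],
    [0, 0, 8, 0, 8.5],
    [0, 0, 11.5, 0, 8.5],
    [0, 0, 15, 0, 8.5],
  ],
)

```text
clock: 11.9
tcp_pos: [453.6, 87.9, 218.5]
tcp_rot: [[0.272, 0.962, -0.001], [0.962, -0.272, -0.0], [-0.0, -0.001, -1.0]]
contact_force: [1.4, 0.3, -0.1]
width: 85.3
gripper_force: 0.0
```

>>> arm_command(
  plan=[
    [-0.5, -3, 0, 0, 8.5],
    [-1, -6, 0, 0, 8.5],
    [-1.5, -9, 0, 0, 8.5],
    [-2, -12, 0, 0, 8.5],
    [-2, -12, 0, 0, 8.5],
  ],
)

```text
clock: 12.4
tcp_pos: [433.0, -36.3, 216.9]
tcp_rot: [[0.278, 0.961, -0.001], [0.961, -0.278, -0.002], [-0.002, -0.001, -1.0]]
contact_force: [-0.8, -0.9, -0.2]
width: 85.1
gripper_force: 0.0
```

Run:
```python
from h import *
np.set_printoptions(precision=2,suppress=True)
s=get_state();f=grab_frame("scene");cv2.imwrite("pics/end.png",f[:,:,::-1])
print(s["clock"],s["tcp_pos"],s["contact_force"])
L=tip_of("tall_ball","scene")[:1];print(L,atz("scene",L[0]["xy"],125) if L else 0)
```

```text
12.4 [433.03 -36.28 216.94] [-0.79 -0.93 -0.17]
[{'xy': [251.1, 277.3], 'confidence': 0.58}] [467.56 118.17 125.  ]
```

View pics/end.png

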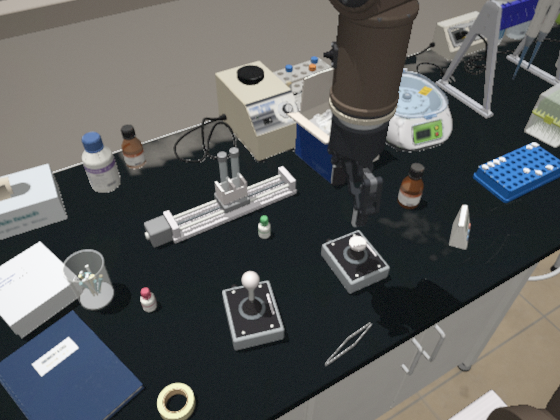

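The final view shows the stick upright with its ball at (250,279) and the carriage back in the middle at (231,190). The arm is clear of everything.

```bash
python3 -c "
from station import *
print(finish_job())"
```

```text
the job is handed in; nothing more can be done
None
```

I handed the job in: the tall stick was tilted toward its bar to about 0.41 rad, held for about 3.3 s and released. In the last picture the stick and carriage are back in the middle with the arm clear; the arm hid the carriage during the hold, so I did not see it reach the right-hand end.

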